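# Set the spice mill four clicks coarser

### The job

Make the spice mill grind coarser: with a fingertip, push the bar of the click-stop dial on its top round clockwise (seen from above) by exactly four clicks from where it stands now, and leave it resting in that fourth notch. Push the bar from one side only, never pinch it between the fingers, and leave the tiffin, the masala dabba and the tumbler where they stand.

Things in the scene. Friction and masses are not known exactly. Their poses are not given: they have to be found in the camera images.
- mill: Spice mill, a heavy white plastic box 220 (x) x 260 (y) x 130 mm high that stands fixed on the granite; origin at the centre of its underside, z up, its front (steel drawer face) looks to its own -x. On its flat top (z = 130 mm) are the grey dial, whose axis is at x = -10, y = -60 mm, and a low steel hopper cover, 100 mm across and 20 mm high, at x = 10, y = 70 mm
- dial_axis (a point): point on the dial's vertical axis, on the upper face of its disc (96 mm across, 8 mm thick), 138 mm above the work surface. A straight steel bar stands across the disc through the axis, as the thing to push: 86 mm long, 14 mm thick, 20 mm high, from 138 to 158 mm above the work surface. The frame turns with the dial: x lies along the bar, z up
- bar_end (a point): point on the end of the bar, 43 mm from the axis and 10 mm above the disc; it goes round with the dial. The bar is the same at its other end
- dial (a joint): angle of the dial (rad), growing clockwise as seen from above (coarser). It clicks into a notch every 20 degrees (0.349 rad), at 0, 0.349, 0.698 ... 2.793, with a stop just beyond either end. It starts at rest in any one of the first four notches (0 to 1.047). Leaving a notch takes 4 to 6 N at 30 mm from the axis; half-way to the next notch (10 degrees on) the dial snaps forward into it by itself, away from the finger, and stays there
- tiffin: bystander: closed three-tier stacked steel tiffin, round, 128 mm over its clamp and 195 mm high; origin at the centre of its underside
- dabba: bystander: closed round steel masala dabba, 174 mm across and 66 mm high with a small clasp; origin at the centre of its underside
- tumbler: bystander: empty steel tumbler, 72 mm across and 100 mm high; origin at the centre of its underside

How it is judged:
By the outcome, as a careful person would: the job done as asked, in the order asked, and still so for the second after the job is handed in, with the robot touching nothing.
It also fails if it takes over 45 s, if anything falls off the work surface, if the arm or the gripper's body presses on something with over 40 N, if the wrist force passes 120 N, or if a joint passes its speed limit or range.

### The arm

A 7-joint arm with a two-finger parallel gripper is mounted at the origin on the work surface. World frame = base frame: x ahead of the robot, y to its left, z up, the work surface at z = 0. Lengths are in m, angles in rad, forces in N, time in s.
With the tool pointing down it reaches from about 0.4 to 0.9 m from the base axis. Payload 5.5 kg.
Tool frame: the origin (TCP) lies midway between the tips of the shut fingers; the grasp point (between the pads) lies arm.grip_point_offset behind it (arm.grip_point_offset is the distance from the TCP to the grasp point, in m); y points along the fingers, x is the direction in which the jaws open and shut, and the axes are right-handed (so a half turn about y gives the same grasp; the last joint's range is limited). The gripper opens to 85 mm and grips with 20 to 120 N. Pads are 22 mm wide; open, the fingers measure 114 mm over their backs; the gripper's body (76 mm by 85 mm) begins 54 mm behind the grasp point. The pads swing forward as they close: fully open they stand 13 mm farther back than shut.
Start: joints at [0.263, 0.501, -0.427, 1.55, 0.221, 1.138, -0.21], TCP at [0.65, 0, 0.231] pointing down, gripper open.
Joint ranges: [-2.88, 2.88], [-0.31, 2.03], [-1.54, 1.56], [0.2, 2.42], [-1.41, 4.55], [0.19, 2.02], [-2.57, 2.57]. Speed limits (rad/s): [2.57, 2.57, 3.14, 3.14, 3.14, 3.14, 3.14].

### API

Orientations are given as a 3x3 rotation matrix whose columns are the frame's x, y, z axes.
In Python, from rig import arm gives the robot as it stands.
- The arm moves only by the shell command python3 -m handwheel 'ROWS'. ROWS is JSON, a list of rows, each a list of 7 numbers: the turn, a rotation vector about the world's x, y, z in degrees, then the shift along the world's x, y, z in mm, then the closure in counts, from 0 (fully open) to 255 (shut). In form: [[rx, ry, rz, dx, dy, dz, jaw], ...]. A call has 1 to 20 rows; each row is the pose to reach, as a shift and turn from the pose measured when the call began; what a row does not reach only later rows make up. A row lasts 1/12 s, in which the tool goes at most 41.7 mm and 7.16 degrees, less where a joint would pass 70% of its speed; a pose out of reach is approached as far as the arm can. A call with a gripper value outside its range is refused whole. The fingers move at their own pace and stop on an object; the grip force is fixed at half the most. Time passes only in rows, so rows that repeat a pose let the fingers close. It gives the time, the measured TCP pose, the force and the opening at its end, in the units of the state.
- arm.read_state(): the state, without advancing time (a new reading comes with each control period).
- arm.grab_frame(name): name is "scene" or "side" or "wrist"; returns the picture (420x560x3 uint8, red, green, blue); there is no depth.
- arm.camera_model(name): a dict with "fovy" (degrees; the focal length in pixels is half the picture's height over the tangent of half this angle, whatever the lens; pixels are square), "cx", "cy" (the principal point, pixels), "world_from_camera" (4x4, takes a point from camera to world coordinates); the wrist camera has in their place "tool_from_camera" (4x4, takes a point from camera to tool coordinates, whose origin is the TCP and whose axes are the tool frame's). Camera axes: x right, y down, z forward; pixel columns grow to the right and rows downward; lengths in m; the calibration is good to about 2 mm. A picture is of the moment at which its call begins: read the wrist's pose just before it. camera_model takes no time and is no camera call.
- arm.finish_job(): hands the job in, once; it reports no verdict.
The state is a dict: "clock": time; "joint_pos": joint angles; "qvel": joint speeds; "joint_efforts": joint torques, N m; "tool_pos": TCP position; "tool_rot": TCP orientation; "force": force on the tool from outside, world axes, zero at the start; "wrist_torque": the same for the moment, N m; "opening": finger opening in m.
Only numpy, scipy, OpenCV 4.12 (cv2) and the standard library are available. Lean on these libraries where they do the work, as an engineer would, in place of code of your own. Each camera call takes 0.05 s, during which the arm holds its last target.

## Working session

There is one attempt and no reset: what is moved stays moved. The work goes in short steps, Python scripts to look and compute and a shell command to move; the robot and the scene stay as the last step left them, time stands still between calls to the robot, and variables do not carry over. Pictures are saved under pics/ and viewed, and the job is handed in when it is done.

```bash
ls; mkdir -p pics
python3 - <<'E'
from rig import arm
import cv2,numpy as np
s=arm.read_state(); print({k:np.round(v,3).tolist() for k,v in s.items()}, arm.grip_point_offset)
for n in ["scene","side","wrist"]:
    print(n,arm.camera_model(n)); im=arm.grab_frame(n); cv2.imwrite(f"pics/{n}0.png",im[:,:,::-1])
E
```

```text
pics
{'clock': 0.0, 'joint_pos': [0.263, 0.502, -0.427, 1.551, 0.221, 1.138, -0.21], 'qvel': [0.0, 0.001, -0.0, 0.001, -0.0, 0.001, 0.002], 'joint_efforts': [0.0, -56.952, -5.817, -28.094, 0.011, 0.012, 0.0], 'tool_pos': [0.649, -0.0, 0.23], 'tool_rot': [[1.0, -0.002, -0.0], [0.0, 0.0, 1.0], [-0.002, -1.0, 0.0]], 'force': [-0.578, -0.866, -1.074], 'wrist_torque': [-0.002, 0.033, -0.026], 'opening': 0.085} 0.0187
scene {'fovy': 47.41661757607588, 'cx': 272.1661317654912, 'cy': 211.32398415938746, 'world_from_camera': array([[-0.07274248,  0.53082937, -0.84435106,  1.6108111 ],
       [ 0.9973433 ,  0.03544306, -0.0636406 ,  0.0915855 ],
       [-0.00385592, -0.84673725, -0.53199734,  0.77900194],
       [ 0.        ,  0.        ,  0.        ,  1.        ]])}
side {'fovy': 42.338493990266635, 'cx': 271.77053200075954, 'cy': 210.09658253687033, 'world_from_camera': array([[-0.92952437, -0.25901012,  0.26248468,  0.29840797],
       [-0.36873705,  0.64477698, -0.66954883,  0.74280632],
       [ 0.00417584, -0.71914978, -0.69484254,  0.86411546],
       [ 0.        ,  0.        ,  0.        ,  1.        ]])}
wrist {'fovy': 67.98848000583645, 'cx': 279.9169563693343, 'cy': 214.49360301033934, 'tool_from_camera': array([[ 9.99999191e-01,  1.26317149e-03,  1.50396842e-04,
        -7.21170725e-04],
       [ 1.97543593e-04, -2.70994523e-01,  9.62580869e-01,
        -1.42329790e-01],
       [ 1.25666143e-03, -9.62580060e-01, -2.70994554e-01,
         6.83478336e-02],
       [ 0.00000000e+00,  0.00000000e+00,  0.00000000e+00,
         1.00000000e+00]])}
```

View pics/scene0.png

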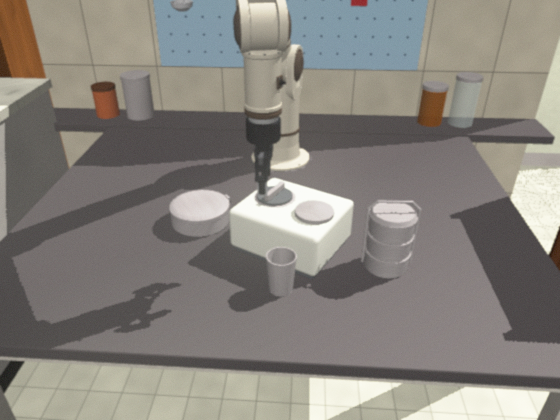

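View pics/side0.png

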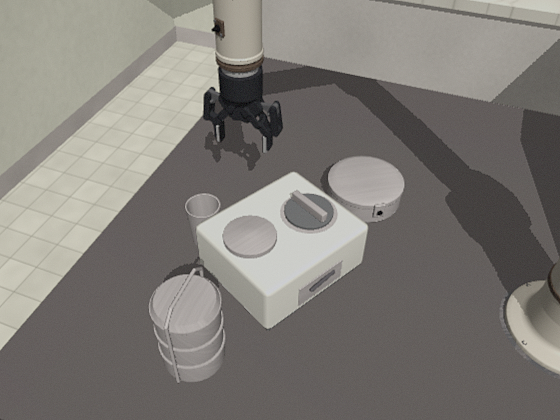

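View pics/wrist0.png

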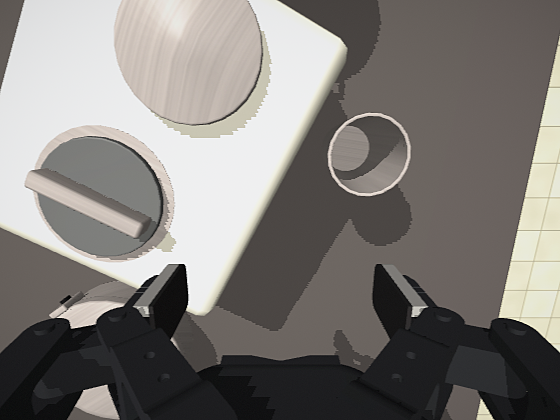

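The pictures show the mill in the middle. In the wrist view the dial is at about (98,198) and the bar runs from (30,180) to (148,228). In the side view the dial is at about (308,211) and the bar from (293,193) to (325,217). I'll triangulate these points next.

```bash
cat > h.py <<'E'
from rig import arm
import cv2,numpy as np
def cam(n,s=None):
    m=arm.camera_model(n); f=210/np.tan(np.radians(m['fovy'])/2)
    if n=='wrist':
        T=np.eye(4);T[:3,:3]=s['tool_rot'];T[:3,3]=s['tool_pos'];W=T@m['tool_from_camera']
    else: W=m['world_from_camera']
    return f,m['cx'],m['cy'],np.array(W)
def ray(c,uv):
    f,cx,cy,W=c; d=W[:3,:3]@np.array([(uv[0]-cx)/f,(uv[1]-cy)/f,1]); return W[:3,3],d/np.linalg.norm(d)
def onz(c,uv,z):
    o,d=ray(c,uv); return o+d*(z-o[2])/d[2]
def proj(c,p):
    f,cx,cy,W=c; q=W[:3,:3].T@(np.array(p)-W[:3,3]); return np.array([cx+f*q[0]/q[2],cy+f*q[1]/q[2]])
def tri(c1,u1,c2,u2):
    o1,d1=ray(c1,u1);o2,d2=ray(c2,u2)
    t=np.linalg.lstsq(np.c_[d1,-d2],o2-o1,rcond=None)[0]
    a=o1+d1*t[0];b=o2+d2*t[1]; return (a+b)/2,np.linalg.norm(a-b)
E
python3 - <<'E'
import cv2
a=cv2.imread('pics/wrist0.png')[100:290,0:200];b=cv2.imread('pics/side0.png')[165:255,250:365]
cv2.imwrite('pics/wc.png',cv2.resize(a,None,fx=3,fy=3,interpolation=0));cv2.imwrite('pics/sc.png',cv2.resize(b,None,fx=6,fy=6,interpolation=0))
E
```

```text
(no output)
```

View pics/wc.png

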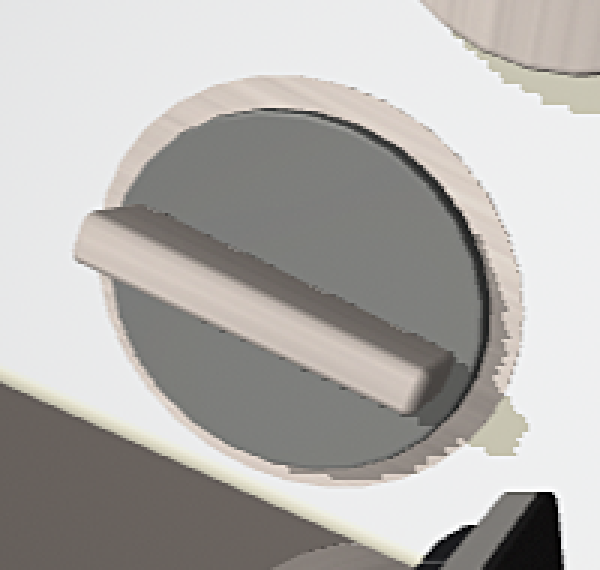

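View pics/sc.png

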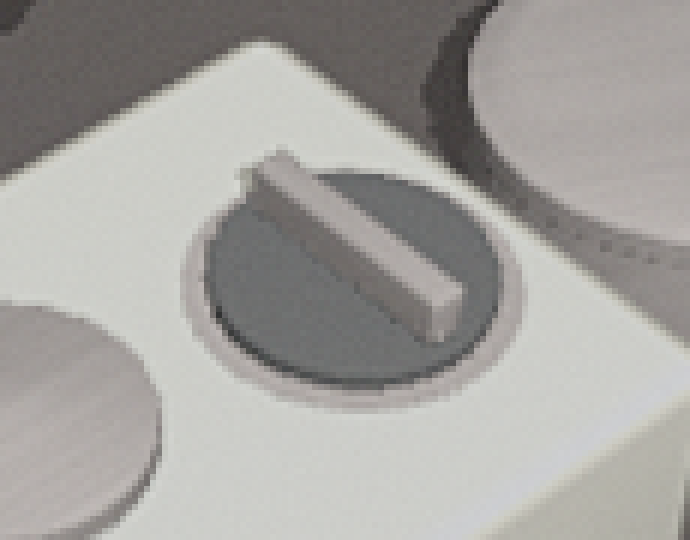

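```bash
cat > m.py <<'E'
from h import *
s=arm.read_state()
w=cam('wrist',s); d=cam('side')
W=[(93,213),(76,262),(430,365),(407,414)]; S=[(430,300),(462,287),(255,168),(280,152)]
W=np.array(W)/3+[0,100]; S=np.array(S)/6+[250,165]
# order by ends: wrist left end = ?
wl=W[:2].mean(0); wr=W[2:].mean(0); sr=S[:2].mean(0); sl=S[2:].mean(0)
for a,b in ((wl,sr),(wr,sl),(W.mean(0),S.mean(0))): print(np.round(tri(w,a,d,b),4) if 0 else tri(w,a,d,b))
for nm,c,P in(('wrist',w,W),('side',d,S)):
    p=np.array([onz(c,u,.158) for u in P]);e=p[2:].mean(0)-p[:2].mean(0)
    print(nm,p.round(4)[:,:2].tolist(),'ctr',p.mean(0).round(4),'len',np.linalg.norm(e),'dir',np.degrees(np.arctan2(e[1],e[0])))
# disc ellipse
for nm,c,roi in(('wrist',w,(0,100,200,290)),('side',d,(250,165,365,255))):
    im=cv2.imread(f'pics/{nm}0.png'); h=im[roi[1]:roi[3],roi[0]:roi[2]].astype(int)
    v=h.mean(2); m=((v>80)&(v<150)&(h[:,:,2]-h[:,:,0]<2)).astype(np.uint8)
    n,l,st,ce=cv2.connectedComponentsWithStats(m)
    # take all big
    k=np.isin(l,[i for i in range(1,n) if st[i,4]>250]).astype(np.uint8)
    print(nm,[(st[i].tolist()) for i in range(1,n) if st[i,4]>100])
    cv2.imwrite(f'pics/mask_{nm}.png',cv2.resize(k*255,None,fx=3,fy=3))
E
python3 m.py
```

```text
(array([0.47126508, 0.03259396, 0.15517775]), np.float64(2.225541317148068e-05))
(array([ 0.54447023, -0.00550723,  0.15427206]), np.float64(0.0007675505887218375))
(array([0.50702786, 0.01404823, 0.15482892]), np.float64(0.0003399725305204894))
wrist [[0.4768, 0.0387], [0.4703, 0.0273], [0.5501, 0.0023], [0.543, -0.0102]] ctr [0.51   0.0145 0.158 ] len 0.08183362479539141 dir -26.875550229891285
side [[0.4743, 0.04], [0.4668, 0.0308], [0.5455, 0.0031], [0.5406, -0.0072]] ctr [0.5068 0.0167 0.158 ] len 0.08155884429099404 dir -27.345681201226437
wrist [[41, 39, 33, 30, 104], [61, 50, 76, 32, 373]]
side [[34, 29, 50, 36, 907]]
```

The top of the bar triangulates to z≈0.155, against 0.158 in the text. The axis is at about (0.508, 0.015), the bar's length is ≈82 mm and its direction is −27°, all consistent with the sizes given. I'll push the +x end from its counter-clockwise (+y) side with the shut fingers, which takes tool yaw +63°. First I'll hover there.

```bash
python3 -m handwheel '[[0,0,7,-12,3,-3,100],[0,0,14,-24,6,-6,255],[0,0,21,-36,9,-9,255],[0,0,28,-48,12,-12,255],[0,0,35,-60,15,-15,255],[0,0,42,-72,18,-18,255],[0,0,49,-84,21,-20,255],[0,0,56,-94,24,-24,255],[0,0,63,-102,27,-28,255],[0,0,63,-102,27,-30,255],[0,0,63,-102,27,-30,255],[0,0,63,-102,27,-30,255]]'
python3 - <<'E'
from h import *
s=arm.read_state();print(s['clock'],s['tool_pos'],s['tool_rot'].round(3).tolist() if hasattr(s['tool_rot'],'round') else s['tool_rot'],s['force'],s['opening'],np.round(s['joint_pos'],2))
a=arm.grab_frame('wrist');b=arm.grab_frame('side')
cv2.imwrite('pics/w1.png',a[:,:,::-1]);cv2.imwrite('pics/s1.png',cv2.resize(b[130:280,220:420,::-1],None,fx=4,fy=4))
E
```

```text
clock: 1.15
tool_pos: [0.548, 0.0265, 0.2005]
tool_rot: [[0.458, -0.0, -0.889], [0.889, -0.001, 0.458], [-0.001, -1.0, -0.0]]
force: [0.3, 0.0, -0.1]
opening: -0.0002
1.15 [0.54801905 0.02651824 0.20051352] [[0.458, -0.0, -0.889], [0.889, -0.001, 0.458], [-0.001, -1.0, -0.0]] [ 0.32617564  0.01772649 -0.05247313] -0.00017141480478126807 [ 0.45  0.4  -0.69  1.83  0.3   1.01  0.74]
```

View pics/w1.png

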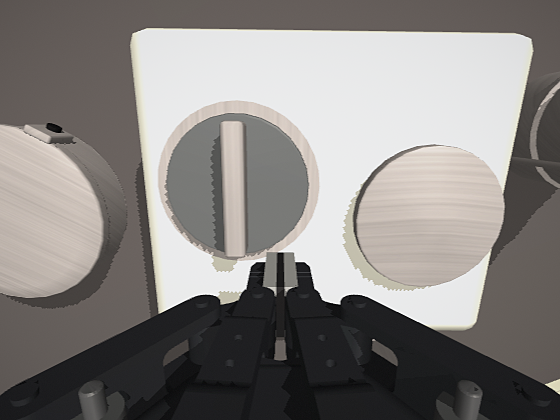

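View pics/s1.png

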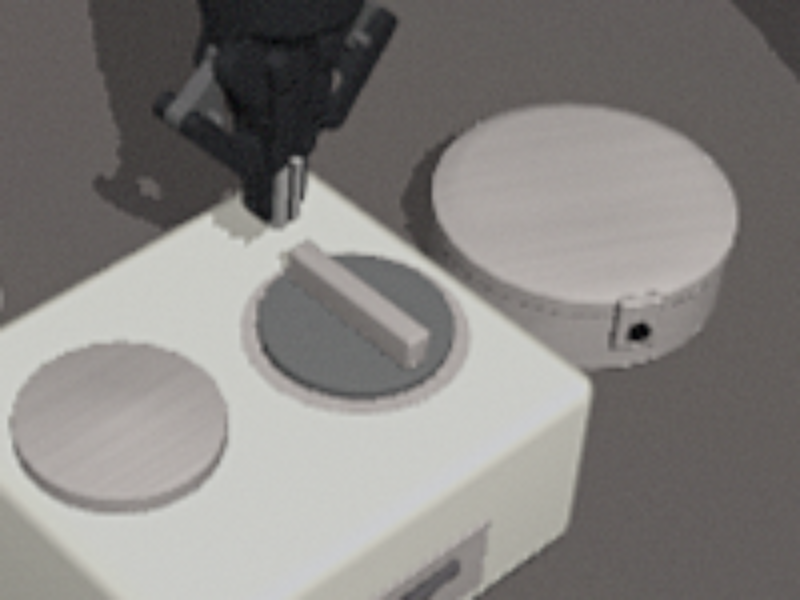

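The wrist view is now nearly straight down. The bar runs vertically from (232,121) to (235,256), and the shut fingertips are at (280,257). I'll re-measure from here.

```bash
cat > bar.py <<'E'
from h import *
import sys
# corners of bar top face typed in: e1a e1b e2a e2b
def meas(P,s,z=.158):
    c=cam('wrist',s); p=np.array([onz(c,u,z) for u in P]);e=p[2:].mean(0)-p[:2].mean(0)
    s_=tuple(p.mean(0)[:2].round(4)); print('ctr',s_,'len',np.linalg.norm(e).round(4),'w',np.linalg.norm(p[0]-p[1]).round(4),'dir',np.degrees(np.arctan2(e[1],e[0])).round(1))
    return p
E
python3 - <<'E'
from bar import *
s=arm.read_state(); P=[(221,122),(243,122),(225,256),(245,256)]
meas(P,s)
w=cam('wrist',s)
print(tri(w,(233,189),cam('side'),(309.5,202.8)), 'disc ctr',onz(w,(236.5,184),.138))
# ring & hopper
print('hopper',onz(w,(431,215),.15),'tip px',proj(w,s['tool_pos']))
E
```

```text
ctr (np.float64(0.508), np.float64(0.0151)) len 0.0824 w 0.0125 dir -28.1
(array([0.50604825, 0.01577941, 0.15676477]), np.float64(0.0005325833352447583)) disc ctr [0.50584962 0.01520898 0.138     ]
hopper [0.57933646 0.11934739 0.15      ] tip px [280.9698672  270.53420626]
```

Three measurements agree on an axis at (0.507, 0.015) and a bar direction of about −27.5°. The finger is 31 mm along the bar and 29 mm to its side, so I'll descend to z≈0.148.

```bash
python3 -m handwheel '[[0,0,0,0,0,-20,255],[0,0,0,0,0,-36,255],[0,0,0,0,0,-46,255],[0,0,0,0,0,-52,255],[0,0,0,0,0,-53,255],[0,0,0,0,0,-53,255]]'
python3 - <<'E'
from h import *
s=arm.read_state();R=s['tool_rot']
for a in (0,-4,-8,-12,-16,-20):  pass
ax=np.array([.507,.0152])
# poses: finger at radius 30, offset d from bar line, bar angle phi
for rot,d in ((0,24),(0,22),(0,21),(-5,21.5),(-10,21.5),(-13,21.5),(-20,21.5),(-30,21.5),(-40,21.5),(-50,21.5),(-60,21.5),(-70,21.5),(-80,21.5)):
    t=np.radians(-27.5+rot);u=np.array([np.cos(t),np.sin(t)]);n=np.array([-u[1],u[0]])
    p=ax+.031*u+d/1e3*n; print(rot,d,((p-s['tool_pos'][:2])*1e3).round(1))
a=arm.grab_frame('wrist'); cv2.imwrite('pics/w2.png',a[:,:,::-1])
E
```

```text
clock: 1.75
tool_pos: [0.5484, 0.0269, 0.1477]
tool_rot: [[0.457, -0.0, -0.89], [0.89, -0.001, 0.457], [-0.001, -1.0, -0.0]]
force: [0.4, 0.4, -0.6]
opening: 0.0001
0 24 [-2.8 -4.7]
0 22 [-3.7 -6.5]
0 21 [-4.2 -7.4]
-5 21.5 [ -3.7 -10.2]
-10 21.5 [ -3.7 -13.5]
-13 21.5 [ -3.9 -15.5]
-20 21.5 [ -4.6 -20. ]
-30 21.5 [ -6.6 -26.3]
-40 21.5 [ -9.7 -32.1]
-50 21.5 [-13.7 -37.3]
-60 21.5 [-18.6 -41.7]
-70 21.5 [-24.1 -45.2]
-80 21.5 [-30.2 -47.7]
```

View pics/w2.png

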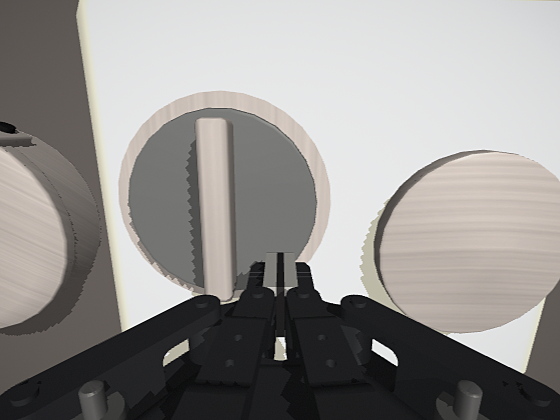

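The fingertip (left edge ≈248) sits clear to the right of the bar (right edge ≈236), at bar level. I'll push slowly until contact.

```bash
python3 -m handwheel '[[0,0,0,-1.4,-2.5,0,255],[0,0,0,-2.8,-4.7,0,255],[0,0,0,-3.3,-5.6,0,255],[0,0,0,-3.7,-6.5,0,255],[0,0,0,-4.2,-7.4,0,255],[0,0,0,-4.2,-7.4,0,255]]'; python3 -m handwheel '[[0,0,-2,0.2,-1,0,255],[0,0,-4,0.4,-2.2,0,255],[0,0,-4,0.4,-2.2,0,255]]'
```

```text
clock: 2.3
tool_pos: [0.5445, 0.0191, 0.1483]
tool_rot: [[0.457, 0.001, -0.889], [0.889, -0.001, 0.457], [-0.001, -1.0, -0.001]]
force: [-0.1, 0.2, 1.2]
opening: -0.0
clock: 2.55
tool_pos: [0.545, 0.0175, 0.1484]
tool_rot: [[0.519, 0.001, -0.855], [0.855, -0.001, 0.519], [0.0, -1.0, -0.001]]
force: [0.1, 1.7, -0.4]
opening: 0.0002
```

```bash
python3 -m handwheel '[[0,0,-2,0,-1.3,0,255],[0,0,-4,0,-2.6,0,255],[0,0,-4,0,-2.6,0,255]]';  python3 -m handwheel '[[0,0,-1.5,0,-1,0,255],[0,0,-3,0,-2,0,255],[0,0,-3,0,-2,0,255]]'
python3 - <<'E'
from h import *
a=arm.grab_frame('wrist'); cv2.imwrite('pics/w3.png',a[:,:,::-1])
E
```

```text
clock: 2.8
tool_pos: [0.5456, 0.0164, 0.1486]
tool_rot: [[0.577, 0.002, -0.817], [0.817, 0.001, 0.577], [0.002, -1.0, -0.001]]
force: [2.1, 4.0, -1.1]
opening: -0.0
clock: 3.05
tool_pos: [0.5458, 0.0148, 0.1487]
tool_rot: [[0.619, 0.003, -0.785], [0.785, 0.002, 0.619], [0.003, -1.0, -0.001]]
force: [1.0, 3.8, -0.9]
opening: 0.0002
```

View pics/w3.png

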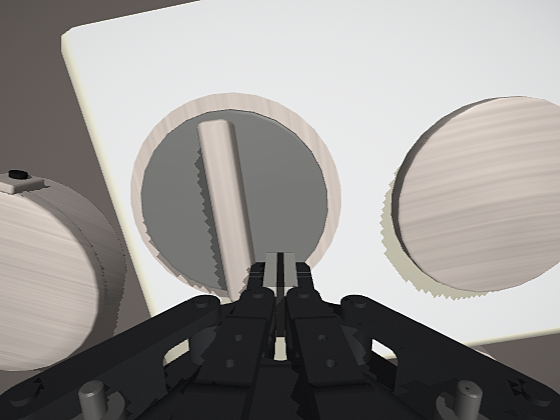

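```bash
cat > st.py <<'E'
from h import *
import sys
AX=np.array([.507,.0152])
def barang(im,s,cn='wrist'):
    c=cam(cn,s); g=np.arange(-34,34.1,.5)/1e3; X,Y=np.meshgrid(g,g); k=X**2+Y**2<.034**2
    P=np.c_[X[k],Y[k]]; uv=np.array([proj(c,[*(AX+p),.158]) for p in P]).round().astype(int)
    ok=(uv[:,0]>=0)&(uv[:,0]<560)&(uv[:,1]>=0)&(uv[:,1]<420); P=P[ok];uv=uv[ok]
    v=im[uv[:,1],uv[:,0]].astype(int); m=(v[:,0]-v[:,2]>6)&(v.mean(1)>(165 if cn=='wrist' else 140))
    q=P[m]; mu=q.mean(0); w,V=np.linalg.eigh(np.cov((q-mu).T)); e=V[:,1]; e=e if e[0]*np.cos(.48)-e[1]*np.sin(.48)>-.3 else -e
    a=np.degrees(np.arctan2(e[1],e[0])); a=(a+200)%180-200 if a>40 else a
    return a,mu*1e3,m.sum(),np.sqrt(w)*1e3
if __name__=='__main__':
    s=arm.read_state(); im=arm.grab_frame('wrist')
    if len(sys.argv)>1: cv2.imwrite(f'pics/{sys.argv[1]}.png',im[:,:,::-1])
    a,mu,n,w=barang(im,s); R=s['tool_rot']; yaw=np.degrees(np.arctan2(R[1,0],R[0,0]))
    print('bar',round(a,1),'off',mu.round(1),n,w.round(1),'yaw',round(yaw,1),'yaw-90',round(yaw-90,1),'F',np.round(s['force'],1),'t',s['clock'])
    t=np.radians(yaw-90);u=np.array([np.cos(t),np.sin(t)]);nn=np.array([-u[1],u[0]]);r=s['tool_pos'][:2]-AX
    print('along',(r@u*1e3).round(1),'n',(r@nn*1e3).round(1))
    for d in (-3,-6,-10,-15,-20):
        t=np.radians(yaw-90+d);u=np.array([np.cos(t),np.sin(t)]);nn=np.array([-u[1],u[0]])
        print(d,((AX+.031*u+.0215*nn-s['tool_pos'][:2])*1e3).round(1))
E
python3 - <<'E'
from st import *
s=dict(arm.read_state()); s0=dict(s)
im=cv2.imread('pics/w1.png')[:,:,::-1]
s0['tool_pos']=np.array([.548,.0265,.2005]);s0['tool_rot']=np.array([[0.458, -0.0, -0.889], [0.889, -0.001, 0.458], [-0.001, -1.0, -0.0]]);print(barang(im,s0))
s0['tool_pos']=np.array([.5484,.0269,.1477]); print(barang(cv2.imread('pics/w2.png')[:,:,::-1],s0))
s0['tool_pos']=np.array([.649,0,.230]);s0['tool_rot']=np.array([[1,-.002,0],[0,0,1],[-.002,-1,0]]); print(barang(cv2.imread('pics/wrist0.png')[:,:,::-1],s0))
print(barang(cv2.imread('pics/side0.png')[:,:,::-1],s0,'side'))
E
python3 st.py
```

```text
(np.float64(-27.879624992096634), array([-0.23792191,  0.18630046]), np.int64(3022), array([ 3.22171861, 19.55087547]))
(np.float64(-27.93888065521552), array([-0.0890457 ,  0.31686828]), np.int64(2976), array([ 3.16987907, 19.53039346]))
(np.float64(-21.546834484081142), array([-2.6514649 , -0.59065782]), np.int64(3618), array([ 8.86916199, 19.53958703]))
(np.float64(-27.29973113801046), array([-0.10854403,  1.05608835]), np.int64(3441), array([ 5.28341887, 19.40635649]))
bar -32.1 off [-0.9  0.8] 2916 [ 3.2 19.1] yaw 51.8 yaw-90 -38.2 F [ 1.7  3.5 -0.4] t 3.1
along 30.8 n 23.5
-3 [-1.3 -3.7]
-6 [-1.5 -5.6]
-10 [-2.1 -8.2]
-15 [ -3.  -11.4]
-20 [ -4.1 -14.4]
```

```bash
cat > plan.py <<'E'
from h import *
import sys
from st import AX
s=arm.read_state();R=s['tool_rot']; yaw=np.degrees(np.arctan2(R[1,0],R[0,0])); N=float(sys.argv[1])/1e3
print('yaw',yaw.round(1),'z',s['tool_pos'][2])
for p in sys.argv[2:]:
    t=np.radians(float(p));u=np.array([np.cos(t),np.sin(t)]);nn=np.array([-u[1],u[0]])
    print(p,'rz',round(float(p)+90-yaw,1),((AX+.031*u+N*nn-s['tool_pos'][:2])*1e3).round(1))
E
python3 plan.py 19.5 -- 2>/dev/null; python3 plan.py 19.5 -34 -36 -38 -40 -42 -44 -48
```

```text
yaw 51.8 z 0.14870312187685517
yaw 51.8 z 0.14870312187685517
-34 rz 4.2 [-2.1 -0.5]
-36 rz 2.2 [-2.1 -1.8]
-38 rz 0.2 [-2.2 -3. ]
-40 rz -1.8 [-2.4 -4.3]
-42 rz -3.8 [-2.6 -5.6]
-44 rz -5.8 [-2.8 -6.8]
-48 rz -9.8 [-3.4 -9.3]
```

```bash
python3 -m handwheel '[[0,0,0,-1,-1.5,0,255],[0,0,0,-2,-3,0,255],[0,0,-2,-2.4,-4.3,0,255],[0,0,-2,-2.4,-4.3,0,255],[0,0,-2,-2.4,-4.3,0,255]]'; python3 st.py w4
```

```text
clock: 3.57
tool_pos: [0.5426, 0.0088, 0.1485]
tool_rot: [[0.645, 0.001, -0.764], [0.764, -0.0, 0.645], [0.001, -1.0, -0.001]]
force: [-1.2, -0.9, -0.4]
opening: 0.0
bar -47.9 off [-0.2  0.6] 2926 [ 3.1 19.5] yaw 49.8 yaw-90 -40.2 F [-1.2 -0.9 -0.4] t 3.5667
along 31.4 n 18.1
-3 [1.7 0.9]
-6 [ 1.3 -1. ]
-10 [ 0.7 -3.6]
-15 [-0.3 -6.7]
-20 [-1.6 -9.8]
```

View pics/w4.png

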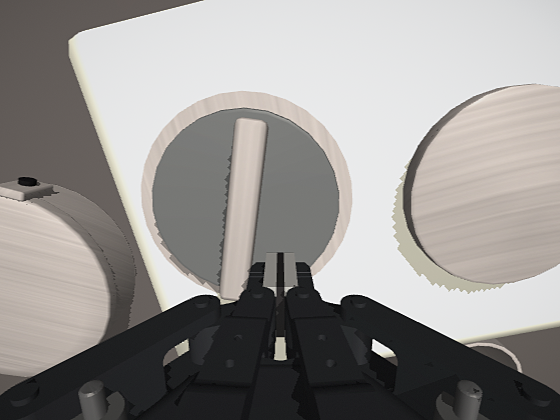

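That is one click: the bar went from −27.9° to −47.9°, and it now stands off the finger with the force gone. On to the second click.

```bash
python3 plan.py 19 -44 -48 -52 -55 -58 -60 -61
```

```text
yaw 49.8 z 0.14852164641238474
-44 rz -3.8 [-0.3 -1.8]
-48 rz -7.8 [-0.9 -4.2]
-52 rz -11.8 [-1.7 -6.6]
-55 rz -14.8 [-2.4 -8.4]
-58 rz -17.8 [ -3.2 -10.1]
-60 rz -19.8 [ -3.8 -11.3]
-61 rz -20.8 [ -4.1 -11.8]
```

```bash
python3 -m handwheel '[[0,0,-4,-0.3,-1.8,0,255],[0,0,-8,-0.9,-4.2,0,255],[0,0,-10,-1.3,-5.4,0,255],[0,0,-12,-1.7,-6.6,0,255],[0,0,-15,-2.4,-8.4,0,255],[0,0,-18,-3.2,-10.1,0,255],[0,0,-20,-3.8,-11.3,0,255],[0,0,-20,-3.8,-11.3,0,255],[0,0,-20,-3.8,-11.3,0,255]]'; python3 st.py w5; python3 plan.py 19 -60 -62 -64 -68 -72 -75 -78 -80 -81
```

```text
clock: 4.37
tool_pos: [0.5388, -0.0025, 0.1485]
tool_rot: [[0.867, 0.001, -0.498], [0.498, -0.001, 0.867], [0.0, -1.0, -0.001]]
force: [-0.6, -0.0, -0.0]
opening: 0.0001
bar -67.6 off [0.  0.6] 2867 [ 3.1 19.6] yaw 29.9 yaw-90 -60.1 F [-0.6 -0.  -0. ] t 4.3667
along 31.2 n 18.7
-3 [ 1.4 -0.2]
-6 [ 0.4 -1.9]
-10 [-1.  -4.1]
-15 [-3.  -6.7]
-20 [-5.3 -9.1]
yaw 29.9 z 0.14845376610258595
-60 rz 0.1 [0.1 0.2]
-62 rz -1.9 [-0.5 -0.9]
-64 rz -3.9 [-1.2 -2. ]
-68 rz -7.9 [-2.6 -4.1]
-72 rz -11.9 [-4.2 -6.1]
-75 rz -14.9 [-5.5 -7.5]
-78 rz -17.9 [-6.8 -8.8]
-80 rz -19.9 [-7.7 -9.7]
-81 rz -20.9 [ -8.2 -10.1]
```

View pics/w5.png

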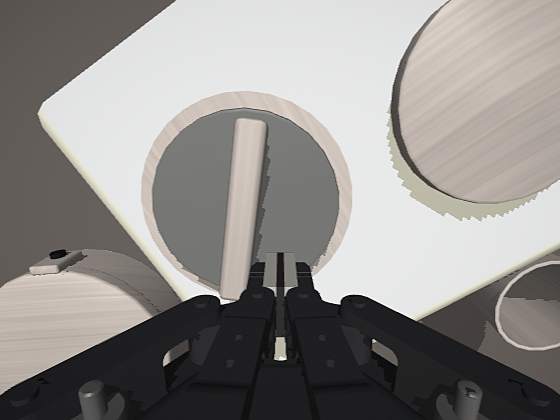

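That makes two clicks, with the bar at −67.6°. On to the third.

```bash
python3 -m handwheel '[[0,0,-4,-1.2,-2,0,255],[0,0,-8,-2.6,-4.1,0,255],[0,0,-10,-3.4,-5.1,0,255],[0,0,-12,-4.2,-6.1,0,255],[0,0,-15,-5.5,-7.5,0,255],[0,0,-18,-6.8,-8.8,0,255],[0,0,-20,-7.7,-9.7,0,255],[0,0,-20,-7.7,-9.7,0,255],[0,0,-20,-7.7,-9.7,0,255]]'; python3 st.py w6; python3 plan.py 19 -80 -84 -88 -90 -92 -95 -98 -100
```

```text
clock: 5.17
tool_pos: [0.531, -0.012, 0.1484]
tool_rot: [[0.985, 0.001, -0.174], [0.174, -0.001, 0.985], [0.0, -1.0, -0.001]]
force: [-0.7, -0.1, 0.8]
opening: 0.0
bar -87.8 off [0.4 0.3] 2926 [ 3.1 19.5] yaw 10.0 yaw-90 -80.0 F [-0.7 -0.1  0.8] t 5.1667
along 31.0 n 18.9
-3 [ 1.1 -0.9]
-6 [-0.4 -2.2]
-10 [-2.5 -3.7]
-15 [-5.3 -5.5]
-20 [-8.2 -7. ]
yaw 10.0 z 0.14838733546237157
-80 rz -0.0 [ 0.1 -0. ]
-84 rz -4.0 [-1.9 -1.6]
-88 rz -8.0 [-3.9 -3.1]
-90 rz -10.0 [-5.  -3.8]
-92 rz -12.0 [-6.1 -4.4]
-95 rz -15.0 [-7.8 -5.3]
-98 rz -18.0 [-9.5 -6.1]
-100 rz -20.0 [-10.7  -6.6]
```

View pics/w6.png

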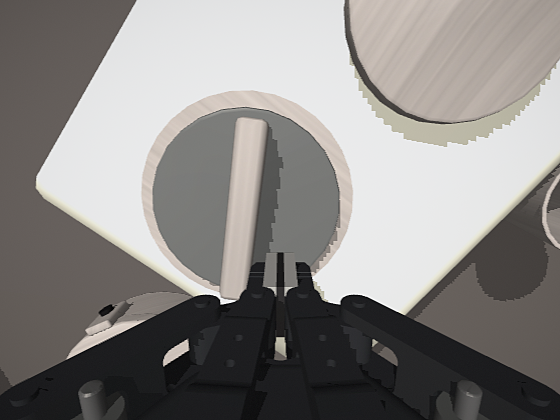

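Third click done, with the bar at −87.8°. Now the fourth and last, using the same stroke.

```bash
python3 -m handwheel '[[0,0,-4,-1.9,-1.6,0,255],[0,0,-8,-3.9,-3.1,0,255],[0,0,-10,-5,-3.8,0,255],[0,0,-12,-6.1,-4.4,0,255],[0,0,-15,-7.8,-5.3,0,255],[0,0,-18,-9.5,-6.1,0,255],[0,0,-20,-10.7,-6.6,0,255],[0,0,-20,-10.7,-6.6,0,255],[0,0,-20,-10.7,-6.6,0,255]]'; python3 st.py w7
```

```text
clock: 5.97
tool_pos: [0.5203, -0.0185, 0.1484]
tool_rot: [[0.985, -0.0, 0.171], [-0.171, -0.001, 0.985], [0.0, -1.0, -0.001]]
force: [0.5, -0.7, -0.2]
opening: -0.0
bar -107.8 off [0.6 0.1] 2928 [ 3.1 19.5] yaw -9.9 yaw-90 -99.9 F [ 0.5 -0.7 -0.2] t 5.9667
along 30.9 n 18.9
-3 [ 0.8 -1.3]
-6 [-1.1 -2. ]
-10 [-3.6 -2.8]
-15 [-6.8 -3.5]
-20 [-10.1  -3.9]
```

View pics/w7.png

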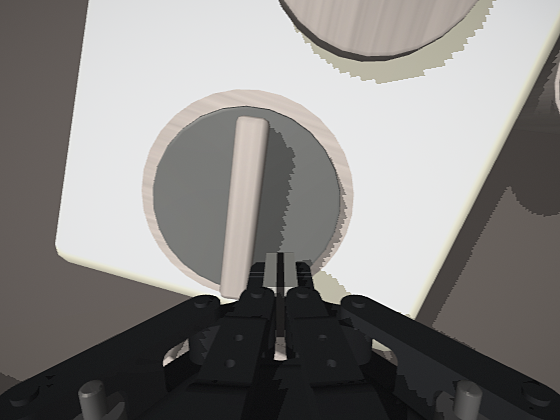

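Fourth click done: the bar is at −107.8°, 79.9° on from the start. Next I'll back off sideways (+x) and rise.

```bash
python3 -m handwheel '[[0,0,0,4,0,0,255],[0,0,0,8,-1,0,255],[0,0,0,10,-1,5,255],[0,0,0,10,-1,20,255],[0,0,0,10,-1,45,255],[0,0,0,10,-1,75,255],[0,0,0,30,-1,95,255],[0,0,0,60,-1,100,255],[0,0,0,60,-1,100,255],[0,0,0,60,-1,100,255],[0,0,0,60,-1,100,255]]'; python3 st.py w8|head -1
python3 - <<'E'
from st import *
b=arm.grab_frame('side'); cv2.imwrite('pics/s2.png',b[:,:,::-1]); print(barang(b,None,'side')[0])
E
```

```text
clock: 6.93
tool_pos: [0.5797, -0.0194, 0.2478]
tool_rot: [[0.985, -0.002, 0.171], [-0.171, -0.001, 0.985], [-0.001, -1.0, -0.001]]
force: [-0.5, 0.5, 1.3]
opening: -0.0001
bar -107.9 off [ 0.9 -0.1] 2959 [ 3.2 19.5] yaw -9.9 yaw-90 -99.9 F [-0.5  0.5  1.3] t 6.9333
-107.31944531896016
```

View pics/s2.png

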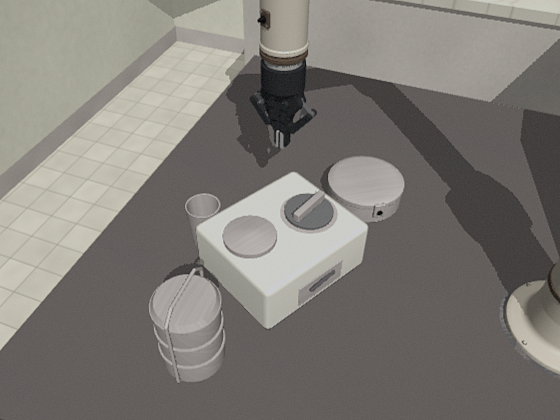

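View pics/w8.png

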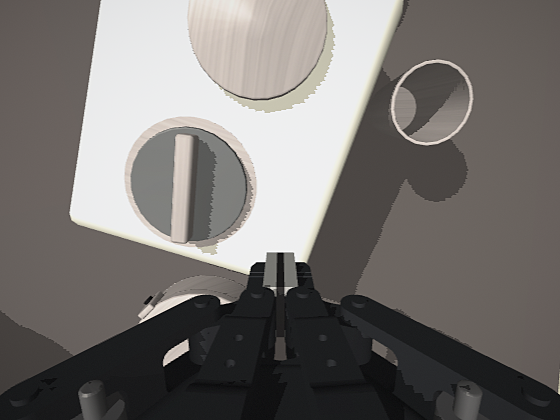

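The arm is clear of everything. The bar now runs (322,193)–(295,215) in the side view, and the tiffin, dabba and tumbler are at the same pixels as before. Handing in.

```bash
python3 -c "
from rig import arm
print(arm.finish_job())"
```

```text
the job is handed in; nothing more can be done
None
```

The mill's dial is now four clicks clockwise from where it stood, resting in the fourth notch. I pushed one side of the bar with the shut fingertips, one click at a time, checking the bar's angle after each, then backed off, lifted clear and handed in at about 7 s.

- **Bar angle:** in the wrist camera it read −27.9°, −47.9°, −67.6°, −87.8° and −107.8°. After the arm lifted clear it read −107.9°, exactly 80.0° round in all. The side camera went from −27.3° to −107.3°, also 80.0°.
- **Forces and neighbours:** the measured force never read above about 5 N. In the side view the tiffin, dabba and tumbler are where they were at the start.
- **Disagreements:** the triangulated height of the bar's top came out at 155–157 mm, against 158 mm in the text. One automatic angle reading, on the first oblique wrist picture, gave −21.5° because other things got into its mask, so I left it out. Corners marked by hand in that same picture gave −26.9°.

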